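# Load the drawbar into the lathe headstock

## Task

Lift the drawbar off its wooden rest and slide its tip about halfway into the bore of the green lathe headstock, then let go of it completely. Take it again further back, by its black knob, push it fully home until the knob seats against the spindle mouth, and let go. Leave the other things on the bench where they are.

Things in the scene. Friction and masses are not known exactly. Their poses are not given: they have to be found in the camera images.
- headstock: Green lathe headstock with a steel spindle tube, fixed; foot 84 (x) x 106 (y) x 12 mm, top 95 mm high. Origin: centre of underside, on the bench, z up. The tube runs along y from -65 to +65 mm, axis 65 mm above the bench, outer diameter 28, through bore 17 mm. The drawbar goes in at the +y end, which stands 26 mm clear of the casting, 12 mm of the foot.
- bore_mouth (a point): Centre of the rim of the bore's mouth, on the bore axis, at (0, +65, 65) mm in the headstock's frame and with its axes: +y points out of the bore along its axis; the drawbar goes in along -y. The last 5 mm flare from the 17 mm bore to about 24 mm (outer diameter 35 mm).
- drawbar: Drawbar, 176 mm, 0.16 kg: bright steel shank, diameter 14, 150 mm long, tip tapered to 9 mm over 6 mm; black ribbed knob, diameter 36, 26 mm long, at the other end. Origin: on the axis 93 mm from the tip (about the centre of mass); y along the axis to the knob (tip -93, knob +57 to +83 mm); may roll about y. Starts level in the rest, axis 58 mm above the bench, tip towards the right.
- drawbar_tip (a point): Centre of the drawbar's tip end, on its axis; axes as the drawbar's.
- drawbar_shoulder (a point): Centre of the knob's inner face (towards the tip), on the axis, 150 mm from the tip; it meets the bore mouth when the drawbar is home.
- knob_middle (a point): Point on the drawbar's axis inside the knob, 15 mm behind the shoulder: a good place to take the knob.
- rest: Wooden rest, fixed: board 60 (x) x 124 (y) x 10 mm, two slotted posts, 30 mm wide and 9 mm thick, at y = -54 and +44 mm, tops 62 mm above the bench. The rod lies in the slots along y and lifts straight out; between the posts 89 mm are free for fingers. Origin: centre of the underside, on the bench.
- foam_case: Bystander: black foam insert in a flat clear case, 70 x 86 x 17 mm.
- tin: Bystander: small round grey tin, 44 mm across, 56 mm high.
- loupe: Bystander: black eye loupe, 34 mm across, 34 mm high. At the left, near the front edge.
- blue_case: Bystander: blue hinged case, 58 x 99 x 24 mm, left on the bench.
- screwdriver: Bystander: watch screwdriver lying flat, 108 mm long, 9 mm thick, near the front edge.
- nippers: Bystander: small nippers with black handles, 102 x 33 x 14 mm, near the front edge.
- brush: Bystander: flat bench brush, 165 x 35 x 13 mm, at the right.
There are look-alikes about, which are no part of the job. Several things have the shape of the headstock; the one meant has the colours described above.

How it is judged:
On the way, in this order (a step that is already met when the one before it is completed fails the run):
1. the drawbar stands partway in the bore, 40 to 115 mm deep, and nothing of the robot touches it (y of drawbar_tip in the frame of bore_mouth between -0.115 and -0.04 m and x of drawbar_tip in the frame of bore_mouth between -0.006 and 0.006 m and z of drawbar_tip in the frame of bore_mouth between -0.006 and 0.006 m and angle between the y axis of drawbar and the y axis of headstock, either way round below 0.15 rad and contact force between each of the arm, the fingers and drawbar below 0.1 N), for 0.3 s.
2. while it is still partway in, the fingers take the drawbar again at its knob (y of the grasp point in the frame of drawbar above 0.04 m and y of drawbar_tip in the frame of bore_mouth between -0.138 and -0.035 m and contact force between the fingers and drawbar above 0.5 N), for 0.1 s.
At the end, for the whole second after the job is handed in: The drawbar is fully in the bore, the knob's shoulder within 3 mm of the spindle mouth along the axis and within 6 mm in all, in line with the bore within 0.06 rad, at rest and released (y of drawbar_shoulder in the frame of bore_mouth below 0.003 m and distance between drawbar_shoulder and bore_mouth below 0.006 m and angle between the y axis of drawbar and the y axis of headstock, either way round below 0.06 rad and contact force between the fingers and drawbar below 0.1 N and linear speed of drawbar below 0.02 m/s); the robot touches nothing.
It fails at once if a bystander (foam case, tin, loupe, blue case, screwdriver, nippers or brush) is moved by more than 25 mm (distance of any of foam_case, tin, loupe, blue_case, screwdriver, nippers, brush from where it was at the start of the episode above 0.025 m).
It also fails if it takes over 61 s, if anything falls off the work surface, if the arm or the gripper's body presses on something with over 40 N, if the wrist force passes 120 N, or if a joint passes its speed limit or range.

## Robot

A 7-joint arm with a two-finger parallel gripper is mounted at the origin on a cart in front of the work surface, level with it; the furniture and walls round the work are solid. World frame = base frame: x ahead of the robot, y to its left, z up, the work surface at z = 0. Lengths are in m, angles in rad, forces in N, time in s.
With the tool pointing down it reaches from about 0.425 to 0.925 m from the base axis. Payload 6.8 kg.
Tool frame: the origin (TCP) lies between the finger pads; the fingertips stand r.tcp_to_tips ahead of it and the grasp point (between the pads) lies 3 mm ahead of it (r.tcp_to_tips is the distance from the TCP to the fingertips, in m); z points along the fingers, y is the line along which they close (so a half turn about z gives the same grasp; the last joint's range is limited). The gripper opens to 85 mm and grips with 20 to 120 N. Pads are 22 mm wide; open, the fingers measure 114 mm over their backs; the gripper's body (76 mm by 85 mm) begins 54 mm behind the grasp point. The pads swing forward as they close: fully open they stand 13 mm farther back than shut.
Start: joints at [-1.22, 0.477, 0.022, 1.555, -0.011, 1.109, -0.083], TCP at [0.299, 0.605, 0.227] pointing down, gripper open.
Joint ranges: [-2.96, 2.96], [-0.34, 2.1], [-1.41, 1.46], [0.24, 2.44], [-1.37, 4.51], [0.17, 1.92], [-2.96, 2.96]. Speed limits (rad/s): [2.39, 2.39, 3.14, 3.14, 3.14, 3.14, 3.14].

## Interface

Orientations are given as a rotation vector (axis times angle).
In Python, from bench import r gives the robot as it stands. The module is installed in compiled form; this text tells all that it offers.
- The arm moves only by the tool step_arm, never from a script. Its argument "moves" is a list of rows, each an object of numbers: "rx", "ry", "rz": the turn, a rotation vector about the tool's x, y, z in degrees; "dx", "dy", "dz": the shift along the tool's x, y, z in mm; "gripper": the opening, from -1 (shut) to 1 (fully open). In form: [{"rx": .., "ry": .., "rz": .., "dx": .., "dy": .., "dz": .., "gripper": ..}, ...]. A call has 1 to 20 rows; each row shifts and turns the commanded pose from where the row before left it, along the tool's axes as they then stand; what a row does not reach is not made up. A row lasts 1/8 s, in which the tool goes at most 62.5 mm and 10.7 degrees, less where a joint would pass 70% of its speed; a pose out of reach is approached as far as the arm can. A call is refused whole if a number of a shift passes 62.5 or a number of a turn 10.7, either way. A call with a gripper value outside its range is refused whole. The fingers move at their own pace and stop on an object; "grip_force" is the grip in N (left out, the last holds). Time passes only in rows, so rows that do not move let the fingers close. It gives the time, the measured TCP pose, the force, the opening and the grip force at its end, in the units of the state.
- r.get_obs(): the state, without advancing time (a new reading comes with each control period).
- r.grab_frame(name): name is "scene" or "side" or "wrist"; returns the picture (420x560x3 uint8, blue, green, red); there is no depth.
- r.camera_info(name): a dict with "mtx" (3x3 intrinsics, pixels), "rvec" (rotation vector, rad) and "tvec" (3), from world to camera coordinates, as OpenCV has them. Camera axes: x right, y down, z forward; pixel columns grow to the right and rows downward; lengths in m; the calibration is good to about 2 mm. A picture is of the moment at which its call begins: read the wrist's pose just before it. camera_info takes no time and is no camera call; for the wrist camera it gives the pose at the moment of the call.
- r.hand_in(): hands the job in; it is judged then, once.
The state is a dict: "clock": time; "joints": joint angles; "qvel": joint speeds; "tau": joint torques, N m; "tcp_pos": TCP position; "orientation": TCP orientation; "contact_force": force on the tool from outside, world axes, zero at the start; "moment": the same for the moment, N m; "grip_width": finger opening in m; "gripper_force": force on a finger pad.
Only numpy, scipy, OpenCV 4.12 (cv2) and the standard library are available. Lean on these libraries where they do the work, as an engineer would, in place of code of your own. Each camera call takes 0.05 s, during which the arm holds its last target. There are 200 camera calls.

## Working session

There is one attempt and no reset: what is moved stays moved. The work goes in short steps, Python scripts to look and compute and a tool call to move; the robot and the scene stay as the last step left them, time stands still between calls to the robot, and variables do not carry over. Pictures are saved under pics/ and viewed, at most 10 in all, crops included, and the job is handed in when it is done.

Besides the shell and the picture viewer there is one more tool, called after "Emit:" by a JSON object that holds its "method" and its "body". step_arm: Moves the arm, as the interface text tells. Its arguments: {"type":"object","properties":{"moves":{"type":"array","items":{"type":"object","properties":{"rx":{"type":"number"},"ry":{"type":"number"},"rz":{"type":"number"},"dx":{"type":"number"},"dy":{"type":"number"},"dz":{"type":"number"},"gripper":{"type":"number"}}}},"grip_force":{"type":"number"}},"required":["moves"]}

```bash
mkdir -p pics; python3 - <<'E'
from bench import r
import cv2,numpy as np
o=r.get_obs();print({k:np.round(v,3) for k,v in o.items()},r.tcp_to_tips)
for n in("scene","side"):
    cv2.imwrite(f"pics/{n}0.png",r.grab_frame(n)); c=r.camera_info(n)
    R=cv2.Rodrigues(c["rvec"])[0];print(n,np.round(c["mtx"],1).tolist(),np.round(-R.T@c["tvec"].ravel(),3),np.round(R,3).tolist())
E
```

```text
{'clock': np.float64(0.0), 'joints': array([-1.22 ,  0.478,  0.022,  1.556, -0.012,  1.109, -0.083]), 'qvel': array([-0.001,  0.   , -0.002,  0.001,  0.   , -0.001, -0.   ]), 'tau': array([ 1.0000e-03, -5.9646e+01,  1.6080e+00, -2.8120e+01,  1.2000e-02,
        9.0000e-03, -0.0000e+00]), 'tcp_pos': array([0.299, 0.605, 0.226]), 'orientation': array([-7.140e-01, -3.059e+00,  3.000e-03]), 'contact_force': array([-0.157, -0.794,  0.086]), 'moment': array([ 0.024, -0.001,  0.024]), 'gripper_force': np.float64(0.0), 'grip_width': np.float64(0.085)} 0.022
scene [[426.0, 0.0, 280.1], [0.0, 426.0, 212.0], [0.0, 0.0, 1.0]] [-0.238 -0.794  0.593] [[0.732, -0.681, -0.002], [-0.277, -0.295, -0.914], [0.622, 0.67, -0.405]]
side [[399.8, 0.0, 282.4], [0.0, 399.8, 202.8], [0.0, 0.0, 1.0]] [0.347 1.037 0.614] [[-0.974, -0.226, 0.023], [-0.126, 0.453, -0.882], [0.189, -0.862, -0.47]]
```

View pics/scene0.png

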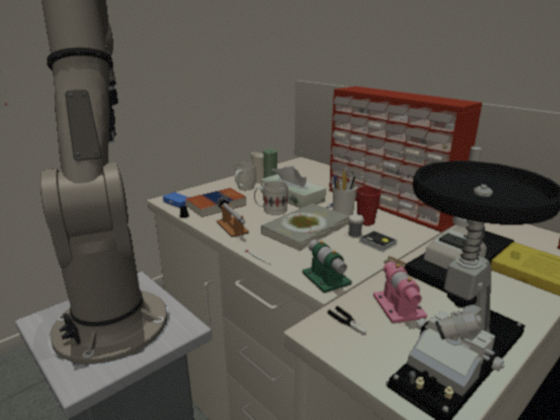

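View pics/side0.png

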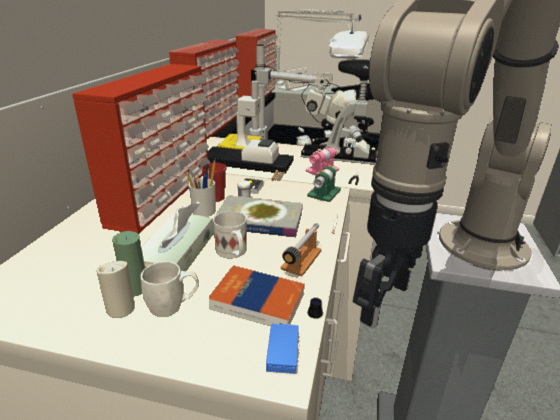

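The scene picture shows the rest with the drawbar at about (232,218). There are two headstock shapes: a green one at (327,265) and a pink one at (400,292). The green one matches the description. The side view has the rest at (300,250), the green headstock at (322,184) and the pink at (322,160). I'll confirm in one enlarged crop.

```bash
python3 - <<'E'
import cv2,numpy as np
a=cv2.imread("pics/scene0.png");b=cv2.imread("pics/side0.png")
def c(i,x,y):return cv2.resize(i[y:y+60,x:x+80],None,fx=5,fy=5,interpolation=cv2.INTER_CUBIC)
cv2.imwrite("pics/mos.png",np.vstack([np.hstack([c(a,200,185),c(a,290,235)]),np.hstack([c(b,265,220),c(b,285,145)])]))
E
```

```text
(no output)
```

View pics/mos.png

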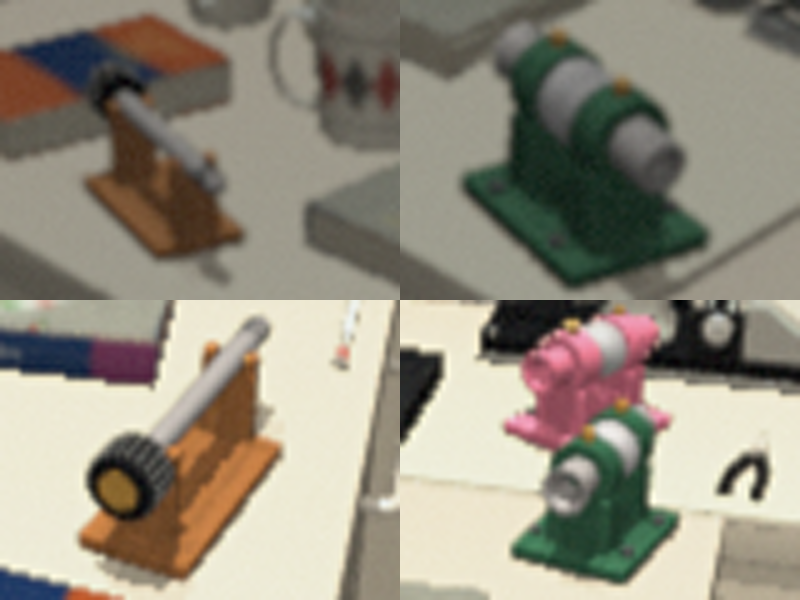

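The crop confirms it. The green headstock with the steel tube has its mouth at side (318.6,182.6), and the drawbar's black knob with brass face is at side (289,259), with its tip at (316.6,225.6). Next I'll triangulate these.

```bash
cat > h.py <<'E'
import cv2,numpy as np
from bench import r
def ray(c,p):
    R=cv2.Rodrigues(c["rvec"])[0];d=R.T@np.linalg.inv(c["mtx"])@[p[0],p[1],1.]
    return -R.T@np.ravel(c["tvec"]),d/np.linalg.norm(d)
def onz(c,p,z):
    o,d=ray(c,p);return o+d*(z-o[2])/d[2]
def tri(c1,p1,c2,p2):
    o1,d1=ray(c1,p1);o2,d2=ray(c2,p2)
    s=np.linalg.lstsq(np.c_[d1,-d2],o2-o1,rcond=None)[0]
    a,b=o1+s[0]*d1,o2+s[1]*d2;return (a+b)/2,np.linalg.norm(a-b)
def proj(c,P):return cv2.projectPoints(np.float64(P).reshape(-1,3),c["rvec"],c["tvec"],c["mtx"],None)[0].reshape(-1,2)
E
python3 - <<'E'
from h import *
np.set_printoptions(precision=4,suppress=True)
S=r.camera_info("scene");D=r.camera_info("side")
m1=lambda x,y,ox,oy:(x/5+ox,y/5+oy)
sc=lambda x,y:m1(x,y,200,185)
sh=lambda x,y:m1(x-400,y,290,235)
dr=lambda x,y:m1(x,y-300,265,220)
dh=lambda x,y:m1(x-400,y-300,285,145)
print("tip",tri(S,sc(216,180),D,dr(258,328)),onz(S,sc(216,180),.058),onz(D,dr(258,328),.058))
print("knobend",onz(D,dr(122,495),.058), "knob mid",tri(S,sc(117,87),D,dr(132,478)))
print("mouth",onz(D,dh(568,488),.065))
print("bore -y end",onz(S,sh(665,165),.065))
for p in[(465,180),(572,278),(706,238)]:print("foot S",onz(S,sh(*p),.012))
for p in[(513,547),(625,578),(678,515)]:print("foot D",onz(D,dh(*p),.012))
for p in[(85,182),(162,253),(242,235)]:print("rest S",onz(S,sc(*p),.010))
for p in[(82,538),(183,575),(281,448)]:print("rest D",onz(D,dr(*p),.010))
E
```

```text
tip (array([0.455 , 0.1158, 0.0588]), np.float64(0.0059975343999179335)) [0.4605 0.1192 0.058 ] [0.4525 0.1181 0.058 ]
knobend [0.4913 0.2846 0.058 ] knob mid (array([0.4931, 0.2685, 0.0602]), np.float64(0.008682957134050973))
mouth [ 0.4858 -0.1388  0.065 ]
bore -y end [ 0.4599 -0.26    0.065 ]
foot S [ 0.4437 -0.1456  0.012 ]
foot S [ 0.4179 -0.2417  0.012 ]
foot S [ 0.4914 -0.2638  0.012 ]
foot D [ 0.5211 -0.1496  0.012 ]
foot D [ 0.4427 -0.1251  0.012 ]
foot D [ 0.4187 -0.2293  0.012 ]
rest S [0.4597 0.2566 0.01  ]
rest S [0.4349 0.1419 0.01  ]
rest S [0.4853 0.1277 0.01  ]
rest D [0.5154 0.2597 0.01  ]
rest D [0.4617 0.2756 0.01  ]
rest D [0.4311 0.1571 0.01  ]
```

The drawbar and the bore both lie at about −12° from world y, with the drawbar's centre near (0.475, 0.209). I'll turn the tool and hover over the drawbar.

Emit:
{"method": "step_arm", "body": {"moves": [{"rz": 9.5},{"rz": 9.5},{"rz": 9.5},{"rz": 9.5},{"rz": 9.5},{"rz": 9.5},{"rz": 9.5},{"rz": 9.5},{"dx": -35,"dy": 25.5},{"dx": -35,"dy": 25.5},{"dx": -35,"dy": 25.5},{"dx": -35,"dy": 25.5},{"dx": -35,"dy": 25.5},{"dx": -35,"dy": 25.5},{"dx": -35,"dy": 25.5},{"dx": -35,"dy": 25.5},{"dx": -35,"dy": 25.5},{"dx": -35,"dy": 25.5}]}}

```text
invalid input at $.moves[0]: expected keys rx, ry, rz, dx, dy, dz, gripper
```

```bash
python3 - <<'E'
from h import *
np.set_printoptions(precision=4,suppress=True)
o=r.get_obs();print(o["clock"],o["tcp_pos"],o["orientation"],o["joints"])
c=r.camera_info("wrist");im=r.grab_frame("wrist");cv2.imwrite("pics/w1.png",im)
np.savez("w1.npz",**{k:np.array(v) for k,v in c.items()})
print(-cv2.Rodrigues(c["rvec"])[0].T@np.ravel(c["tvec"]),proj(c,[[.475,.209,.058],[.455,.118,.058],[.49,.28,.058]]))
E
```

```text
0.1 [0.2987 0.6047 0.226 ] [-0.7143 -3.059   0.0025] [-1.2201  0.4777  0.0223  1.5563 -0.0115  1.1093 -0.0831]
[0.2386 0.6354 0.3716] [[ 68.6509 443.7727]
 [  3.4492 456.6107]
 [120.6337 433.1574]]
```

View pics/w1.png

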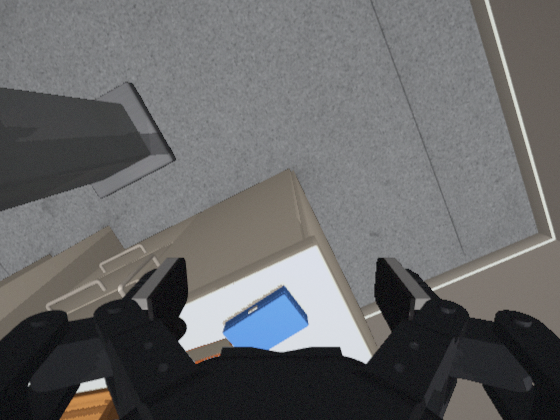

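Every row needs all the keys, and nothing moved. That wrist picture is from the start pose: blue case at (265,315), fingers at rows 260–420, and the camera sits on the tool's +x side looking along the fingers. I'll hover a little toward the drawbar's tip side so the camera has the drawbar in view.

Emit:
{"method": "step_arm", "body": {"moves": [{"rx": 0,"ry": 0,"rz": 9.5,"dx": 0,"dy": 0,"dz": 0,"gripper": 1},{"rx": 0,"ry": 0,"rz": 9.5,"dx": 0,"dy": 0,"dz": 0,"gripper": 1},{"rx": 0,"ry": 0,"rz": 9.5,"dx": 0,"dy": 0,"dz": 0,"gripper": 1},{"rx": 0,"ry": 0,"rz": 9.5,"dx": 0,"dy": 0,"dz": 0,"gripper": 1},{"rx": 0,"ry": 0,"rz": 9.5,"dx": 0,"dy": 0,"dz": 0,"gripper": 1},{"rx": 0,"ry": 0,"rz": 9.5,"dx": 0,"dy": 0,"dz": 0,"gripper": 1},{"rx": 0,"ry": 0,"rz": 9.5,"dx": 0,"dy": 0,"dz": 0,"gripper": 1},{"rx": 0,"ry": 0,"rz": 9.5,"dx": 0,"dy": 0,"dz": 0,"gripper": 1},{"rx": 0,"ry": 0,"rz": 0,"dx": -37.5,"dy": 23,"dz": 0,"gripper": 1},{"rx": 0,"ry": 0,"rz": 0,"dx": -37.5,"dy": 23,"dz": 0,"gripper": 1},{"rx": 0,"ry": 0,"rz": 0,"dx": -37.5,"dy": 23,"dz": 0,"gripper": 1},{"rx": 0,"ry": 0,"rz": 0,"dx": -37.5,"dy": 23,"dz": 0,"gripper": 1},{"rx": 0,"ry": 0,"rz": 0,"dx": -37.5,"dy": 23,"dz": 0,"gripper": 1},{"rx": 0,"ry": 0,"rz": 0,"dx": -37.5,"dy": 23,"dz": 0,"gripper": 1},{"rx": 0,"ry": 0,"rz": 0,"dx": -37.5,"dy": 23,"dz": 0,"gripper": 1},{"rx": 0,"ry": 0,"rz": 0,"dx": -37.5,"dy": 23,"dz": 0,"gripper": 1},{"rx": 0,"ry": 0,"rz": 0,"dx": -37.5,"dy": 23,"dz": 0,"gripper": 1},{"rx": 0,"ry": 0,"rz": 0,"dx": -37.5,"dy": 23,"dz": 0,"gripper": 1},{"rx": 0,"ry": 0,"rz": 0,"dx": -37.5,"dy": 23,"dz": 0,"gripper": 1},{"rx": 0,"ry": 0,"rz": 0,"dx": 0,"dy": 0,"dz": 0,"gripper": 1}]}}

```text
clock: 2.65
tcp_pos: [0.4591, 0.1447, 0.227]
orientation: [2.452, 1.963, -0.0]
contact_force: [-0.8, -0.1, -0.3]
grip_width: 0.0855
gripper_force: 0.0
```

```bash
cat > look.py <<'E'
import sys
from h import *
np.set_printoptions(precision=4,suppress=True)
n=sys.argv[1];o=r.get_obs();print(o["clock"],o["tcp_pos"],o["orientation"],o["joints"],o["grip_width"],o["contact_force"])
c=r.camera_info("wrist");cv2.imwrite(f"pics/{n}.png",r.grab_frame("wrist"))
np.savez(n+".npz",**{k:np.array(v) for k,v in c.items()})
R=cv2.Rodrigues(o["orientation"])[0];print("toolx",R[:,0],"tooly",R[:,1],"cam",-cv2.Rodrigues(c["rvec"])[0].T@np.ravel(c["tvec"]))
E
python3 look.py w2
```

```text
2.65 [0.4591 0.1447 0.227 ] [ 2.4523  1.9626 -0.0003] [-0.9073  0.1603  0.5318  2.0327 -0.0973  0.9727 -0.5471] 0.08545475298825 [-0.7781 -0.0937 -0.2818]
toolx [ 0.2191  0.9757 -0.0005] tooly [ 0.9757 -0.2191  0.0003] cam [0.4725 0.2104 0.3726]
```

View pics/w2.png

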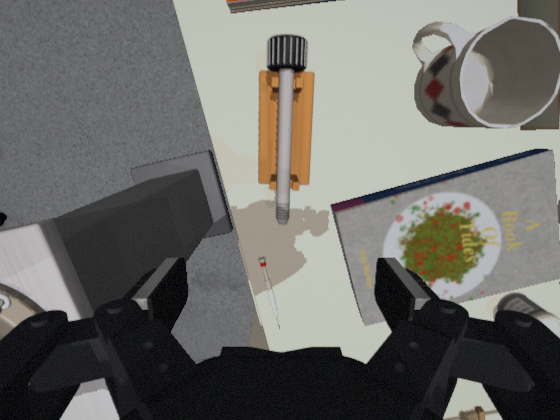

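The wrist picture shows the drawbar from its tip (282,222) to the knob end (286,37) on the orange rest. The mug is at (500,70), the book at (450,230) and the screwdriver at (268,290). I'll fit the shank axis by mask.

```bash
python3 - <<'E'
from h import *
np.set_printoptions(precision=4,suppress=True)
im=cv2.imread("pics/w2.png");c=dict(np.load("w2.npz"))
hsv=cv2.cvtColor(im,cv2.COLOR_BGR2HSV)
L=[]
for y in range(95,176,4):
    x=np.where(hsv[y,272:302,1]<60)[0]+272
    L.append((x.mean(),y,len(x)))
L=np.array(L);print(L[::4])
ok=np.abs(L[:,2]-np.median(L[:,2]))<=2
P=np.array([onz(c,p[:2],.058) for p in L[ok]])
k=np.polyfit(P[:,1],P[:,0],1);print("dx/dy",k, "yaw deg",np.degrees(np.arctan(k[0])))
u=np.array([k[0],1,0])/np.hypot(k[0],1)
tip=onz(c,(282,222),.058);sh=onz(c,(286,69),.058);ke=onz(c,(287,36),.058+.0)
print("tip",tip,"sh",sh,np.linalg.norm(tip-sh),"ke",ke)
print("post pix z62",[onz(c,p,.062) for p in[(287,78),(285,187)]])
E
```

```text
[[285.5  95.   14. ]
 [284.5 111.   14. ]
 [284.5 127.   14. ]
 [284.  143.   13. ]
 [283.5 159.   14. ]
 [283.  175.   13. ]]
dx/dy [0.2543 0.4229] yaw deg 14.266408159339884
tip [0.4522 0.1137 0.058 ] sh [0.4883 0.2579 0.058 ] 0.1486156461804196 ke [0.4951 0.2846 0.058 ]
post pix z62 [array([0.4874, 0.2496, 0.062 ]), array([0.4635, 0.1503, 0.062 ])]
```

The tip-to-shoulder distance measures 149 mm against the given 150, so the fit holds. I'll grip 110 mm from the tip, between the posts.

Emit:
{"method": "step_arm", "body": {"grip_force": 40, "moves": [{"rx": 0,"ry": 0,"rz": 1.6,"dx": 0,"dy": 0,"dz": 0,"gripper": 1},{"rx": 0,"ry": 0,"rz": 0,"dx": 39,"dy": 0.5,"dz": 10,"gripper": 1},{"rx": 0,"ry": 0,"rz": 0,"dx": 39,"dy": 0.5,"dz": 40,"gripper": 1},{"rx": 0,"ry": 0,"rz": 0,"dx": 0,"dy": 0,"dz": 40,"gripper": 1},{"rx": 0,"ry": 0,"rz": 0,"dx": 0,"dy": 0,"dz": 40,"gripper": 1},{"rx": 0,"ry": 0,"rz": 0,"dx": 0,"dy": 0,"dz": 25,"gripper": 1},{"rx": 0,"ry": 0,"rz": 0,"dx": 0,"dy": 0,"dz": 11,"gripper": 1},{"rx": 0,"ry": 0,"rz": 0,"dx": 0,"dy": 0,"dz": 0,"gripper": 1},{"rx": 0,"ry": 0,"rz": 0,"dx": 0,"dy": 0,"dz": 0,"gripper": -0.2},{"rx": 0,"ry": 0,"rz": 0,"dx": 0,"dy": 0,"dz": 0,"gripper": -0.4},{"rx": 0,"ry": 0,"rz": 0,"dx": 0,"dy": 0,"dz": 0,"gripper": -0.6},{"rx": 0,"ry": 0,"rz": 0,"dx": 0,"dy": 0,"dz": 0,"gripper": -1},{"rx": 0,"ry": 0,"rz": 0,"dx": 0,"dy": 0,"dz": 0,"gripper": -1},{"rx": 0,"ry": 0,"rz": 0,"dx": 0,"dy": 0,"dz": 0,"gripper": -1}]}}

```text
clock: 4.45
tcp_pos: [0.478, 0.2238, 0.0609]
orientation: [-2.474, -1.937, 0.0]
contact_force: [-0.1, 0.3, 0.1]
grip_width: -0.0
gripper_force: 0.0
```

```bash
python3 look.py w3
```

```text
4.45 [0.478  0.2238 0.0609] [-2.4737 -1.9365  0.0001] [-0.8703  0.4935  0.3976  2.06   -0.3101  0.6446 -0.5077] -3.4598245786652366e-05 [-0.0728  0.2592  0.0849]
toolx [ 0.2401  0.9708 -0.    ] tooly [ 0.9708 -0.2401 -0.    ] cam [0.4928 0.2891 0.2065]
```

The gripper closed on nothing, so I'll look from here.

```bash
python3 - <<'E'
from h import *
w=cv2.imread("pics/w3.png");s=r.grab_frame("side");cv2.imwrite("pics/side3.png",s)
a=cv2.resize(w,(400,300));b=cv2.resize(s[200:290,250:370],(400,300),interpolation=cv2.INTER_CUBIC)
sc=r.grab_frame("scene");d=cv2.resize(sc[170:260,180:300],(400,300),interpolation=cv2.INTER_CUBIC)
cv2.imwrite("pics/m3.png",np.hstack([np.vstack([b,d]),np.vstack([a,a*0])]))
E
```

```text
(no output)
```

View pics/m3.png

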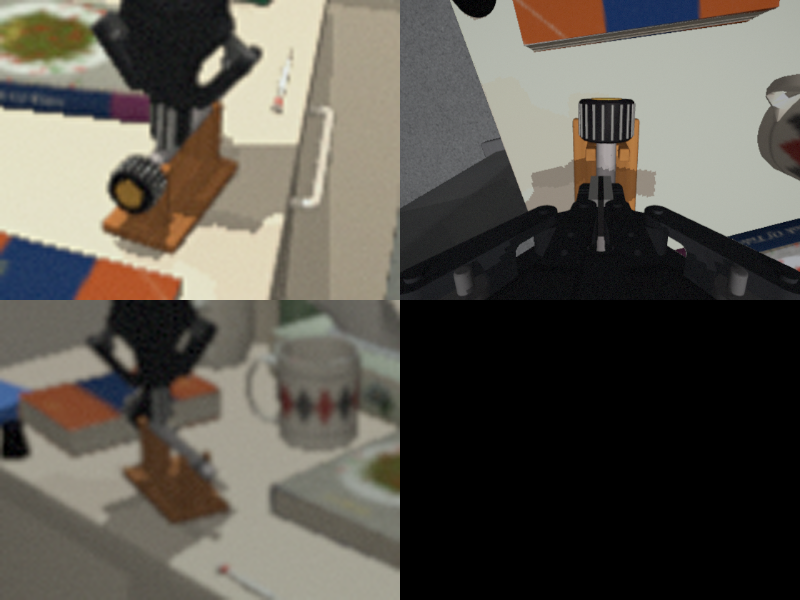

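```bash
python3 - <<'E'
from h import *
np.set_printoptions(precision=1,suppress=True,linewidth=200)
c=dict(np.load("w3.npz"));o=r.get_obs();R=cv2.Rodrigues(o["orientation"])[0];t=o["tcp_pos"]
print(c["mtx"])
for z in(-.02,0,.012,.022,.035):print(z,proj(c,t+R@[0,0,z])[0],proj(c,t+R@[.011,0,z])[0])
tip=np.array([.4522,.1137,.058]);u=np.array([.2464,.9692,0])
for s in(110,120,130,140,150,176):print(s,proj(c,tip+u*s/1e3)[0])
im=cv2.imread("pics/w3.png");h=cv2.cvtColor(im,cv2.COLOR_BGR2HSV)
for y in(205,215,225,235,245,255,265,275,290,310,330,345):print(y,im[y,255:315:3].mean(1).astype(int),np.where(h[y,255:315,1]>110)[0][[0,-1]]+255 if (h[y,255:315,1]>110).any() else "")
E
```

```text
[[313.2   0.  280.7]
 [  0.  313.2 210. ]
 [  0.    0.    1. ]]
-0.02 [283.7 281.3] [283.8 258.4]
0 [283.3 262.2] [283.4 241.8]
0.012 [283.2 252.9] [283.2 233.7]
0.022 [283. 246.] [283.  227.7]
0.035 [282.9 238.1] [282.9 220.9]
110 [287.3 265.4]
120 [287.5 247.3]
130 [287.8 228.6]
140 [288.  209.3]
150 [288.3 189.2]
176 [289.  133.8]
205 [105 108  61  48  52  55  43 102 138 151 155 162 163 164 152 133 122  59  49  50] [255 314]
215 [109 111 109 112 111 111  90 101 138 150 162 162 163 163 151 129 117  41 121 121] [255 314]
225 [ 73  73  94  84  85  81  81 102 133 147 153 162 164 163 149 123  99 100 105 107] [255 314]
235 [ 74  68  72  76  76  80  76  82  94 103 156 154 139 152 140 112  65  69  92  70] [255 314]
245 [ 73  75  69  75  71  77  72  76  89  94 101  99 101  99  95  74  71  75  77  76] [255 314]
255 [82 72 65 69 64 64 66 63  7 11 61 64 64 65 87 64 67 75 77 77] [255 314]
265 [31 25 28 34 67 65 67 66 14 10 60 67 66 64 35 25 26 23 26 69] [278 314]
275 [19 16 15 60 65 67 66 55 15 14 44 66 65 66 66 17 19 16 14 22] [260 314]
290 [26 22 22 18 17 12 15 23 34 29 23 16 16 11 18 17 28 21 15  9] [275 314]
310 [10  3  7  5 18  8 24 13 24 30 20 22 10 10  3 21 15 13  7 13] [255 314]
330 [10  1 17 14 11 23 22 30 40 39 35 21 25 16 24 16 12 19 14 24] [255 310]
345 [ 16  12  16  23  16  16  20  79 104 109 114  16  16  21  18  13  13  14  15  12] [259 310]
```

```bash
python3 - <<'E'
from h import *
np.set_printoptions(precision=1,suppress=True,linewidth=200)
o=r.get_obs();R=cv2.Rodrigues(o["orientation"])[0];t=o["tcp_pos"]
D=r.camera_info("side");S=r.camera_info("scene")
sd=cv2.imread("pics/side3.png");ss=r.grab_frame("scene");cv2.imwrite("pics/scene3.png",ss)
tip=np.array([.4522,.1137,.058]);u=np.array([.2464,.9692,0])
out=[]
for n,c,i in(("side",D,sd),("scene",S,ss)):
    p0=proj(c,t)[0].astype(int);x0,y0=p0-[22,18]
    k=cv2.resize(i[y0:y0+36,x0:x0+44],None,fx=9,fy=9,interpolation=cv2.INTER_CUBIC)
    for z,col in((0,(0,255,0)),(.022,(0,0,255)),(-.01,(255,0,0))):
        q=(proj(c,t+R@[0,0,z])[0]-[x0,y0]+.5)*9;cv2.circle(k,tuple(q.astype(int)),4,col,1)
    for s in(0,60,150,176):
        q=(proj(c,tip+u*s/1e3)[0]-[x0,y0]+.5)*9;cv2.circle(k,tuple(q.astype(int)),4,(255,255,0),1)
    out.append(k)
cv2.imwrite("pics/z3.png",np.hstack(out))
E
```

```text
(no output)
```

View pics/z3.png

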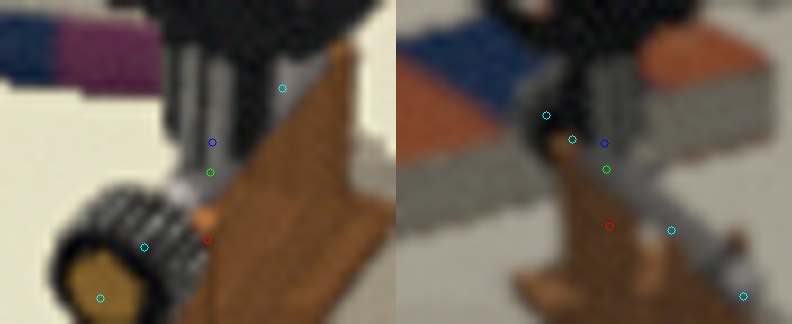

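In both crops the closed fingertips end at about the TCP mark (green), not 22 mm beyond it (red). They closed just above the rod, which has not moved (knob still at its old pixels). So the fingers really end about 25–30 mm higher than the pose suggests. I'll open, go 26 mm lower (still clear of the board either way), shift 3 mm sideways and close again.

Emit:
{"method": "step_arm", "body": {"grip_force": 40, "moves": [{"rx": 0,"ry": 0,"rz": 0,"dx": 0,"dy": 3,"dz": -4,"gripper": 1},{"rx": 0,"ry": 0,"rz": 0,"dx": 0,"dy": 0,"dz": 0,"gripper": 1},{"rx": 0,"ry": 0,"rz": 0,"dx": 0,"dy": 0,"dz": 0,"gripper": 1},{"rx": 0,"ry": 0,"rz": 0,"dx": 0,"dy": 0,"dz": 0,"gripper": 1},{"rx": 0,"ry": 0,"rz": 0,"dx": 0,"dy": 0,"dz": 10,"gripper": 1},{"rx": 0,"ry": 0,"rz": 0,"dx": 0,"dy": 0,"dz": 10,"gripper": 1},{"rx": 0,"ry": 0,"rz": 0,"dx": 0,"dy": 0,"dz": 10,"gripper": 1},{"rx": 0,"ry": 0,"rz": 0,"dx": 0,"dy": 0,"dz": 0,"gripper": -0.3},{"rx": 0,"ry": 0,"rz": 0,"dx": 0,"dy": 0,"dz": 0,"gripper": -0.5},{"rx": 0,"ry": 0,"rz": 0,"dx": 0,"dy": 0,"dz": 0,"gripper": -1},{"rx": 0,"ry": 0,"rz": 0,"dx": 0,"dy": 0,"dz": 0,"gripper": -1},{"rx": 0,"ry": 0,"rz": 0,"dx": 0,"dy": 0,"dz": 0,"gripper": -1}]}}

```text
clock: 6.15
tcp_pos: [0.4816, 0.2232, 0.0353]
orientation: [2.474, 1.936, 0.002]
contact_force: [0.8, -0.7, 2.2]
grip_width: 0.0126
gripper_force: 39.0
```

The rod is held at 12.6 mm with an upward push, so the pads have probably caught it above its middle. I'll regrip 12 mm lower.

Emit:
{"method": "step_arm", "body": {"grip_force": 40, "moves": [{"rx": 0,"ry": 0,"rz": 0,"dx": 0,"dy": 0,"dz": 0,"gripper": 0},{"rx": 0,"ry": 0,"rz": 0,"dx": 0,"dy": 0,"dz": 0,"gripper": 0},{"rx": 0,"ry": 0,"rz": 0,"dx": 0,"dy": 0,"dz": 0,"gripper": 0},{"rx": 0,"ry": 0,"rz": 0,"dx": 0,"dy": 0,"dz": 6,"gripper": 0},{"rx": 0,"ry": 0,"rz": 0,"dx": 0,"dy": 0,"dz": 6,"gripper": 0},{"rx": 0,"ry": 0,"rz": 0,"dx": 0,"dy": 0,"dz": 0,"gripper": -0.5},{"rx": 0,"ry": 0,"rz": 0,"dx": 0,"dy": 0,"dz": 0,"gripper": -1},{"rx": 0,"ry": 0,"rz": 0,"dx": 0,"dy": 0,"dz": 0,"gripper": -1},{"rx": 0,"ry": 0,"rz": 0,"dx": 0,"dy": 0,"dz": 0,"gripper": -1}]}}

```text
clock: 7.28
tcp_pos: [0.4815, 0.2229, 0.023]
orientation: [2.474, 1.936, 0.001]
contact_force: [2.8, -0.9, -3.2]
grip_width: 0.0127
gripper_force: 38.9
```

```bash
python3 look.py w4
```

```text
7.275 [0.4815 0.2229 0.023 ] [2.4737 1.9357 0.0011] [-0.8318  0.5605  0.3571  2.0666 -0.3502  0.5707 -0.4704] 0.012726691875414505 [ 2.7794 -0.8791 -3.1956]
toolx [0.2404 0.9707 0.0002] tooly [ 0.9707 -0.2404  0.0009] cam [0.4961 0.2882 0.1686]
```

Same width at both heights, so this is a full pad contact. Rod axis is now about 35 mm above the reported TCP. Lifting.

Emit:
{"method": "step_arm", "body": {"grip_force": 60, "moves": [{"rx": 0,"ry": 0,"rz": 0,"dx": 0,"dy": 0,"dz": 0,"gripper": -1},{"rx": 0,"ry": 0,"rz": 0,"dx": 0,"dy": 0,"dz": -5,"gripper": -1},{"rx": 0,"ry": 0,"rz": 0,"dx": 0,"dy": 0,"dz": -15,"gripper": -1},{"rx": 0,"ry": 0,"rz": 0,"dx": 0,"dy": 0,"dz": -20,"gripper": -1},{"rx": 0,"ry": 0,"rz": 0,"dx": 0,"dy": 0,"dz": -20,"gripper": -1},{"rx": 0,"ry": 0,"rz": 0,"dx": 0,"dy": 0,"dz": 0,"gripper": -1},{"rx": 0,"ry": 0,"rz": 0,"dx": 0,"dy": 0,"dz": 0,"gripper": -1}]}}

```text
clock: 8.2
tcp_pos: [0.4801, 0.2233, 0.0827]
orientation: [-2.473, -1.937, 0.001]
contact_force: [0.6, -0.6, -2.3]
grip_width: 0.0126
gripper_force: 58.8
```

```bash
python3 look.py w5; python3 - <<'E'
from h import *
s=r.grab_frame("side");w=cv2.imread("pics/w5.png");sc=r.grab_frame("scene")
cv2.imwrite("pics/side5.png",s);cv2.imwrite("pics/scene5.png",sc)
b=cv2.resize(s[195:285,250:370],(400,300),interpolation=cv2.INTER_CUBIC)
d=cv2.resize(sc[160:250,180:300],(400,300),interpolation=cv2.INTER_CUBIC)
cv2.imwrite("pics/m5.png",np.hstack([np.vstack([b,d]),cv2.copyMakeBorder(cv2.resize(w[:400,80:480],(400,400)),0,200,0,0,cv2.BORDER_CONSTANT)]))
E
```

```text
8.2 [0.4801 0.2233 0.0827] [-2.4725 -1.9369  0.0012] [-0.8857  0.4604  0.4199  2.0455 -0.2887  0.6924 -0.5221] 0.012628300310650143 [ 0.635  -0.5922 -2.3034]
toolx [ 0.2394  0.9709 -0.0002] tooly [ 0.9709 -0.2394 -0.001 ] cam [0.495  0.2886 0.2283]
```

View pics/m5.png

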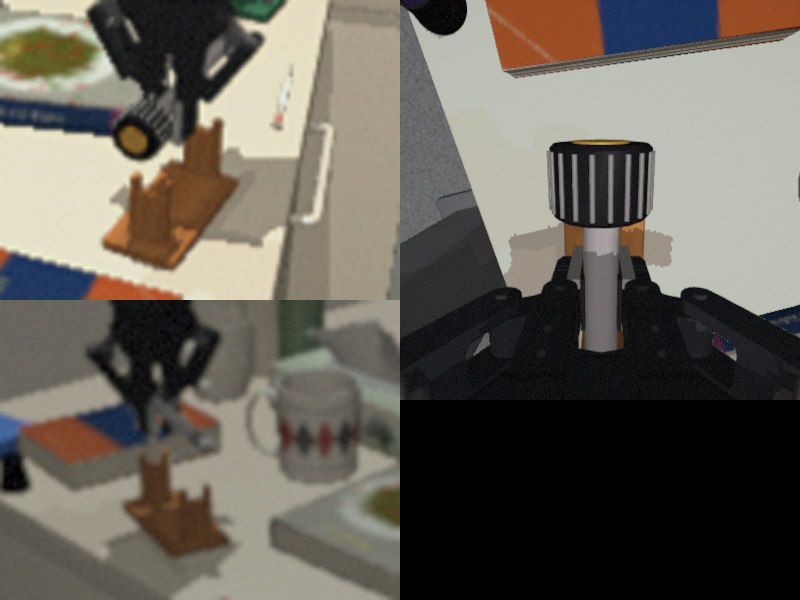

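The drawbar is off the rest and centred between the pads: shank at wrist column 281.5, knob at (281,180), brass face at side (290,236), tip at scene (243.6,201). I'll check level and height against those pixels.

```bash
python3 - <<'E'
from h import *
np.set_printoptions(precision=4,suppress=True,linewidth=200)
o=r.get_obs();R=cv2.Rodrigues(o["orientation"])[0];t=o["tcp_pos"]
D=r.camera_info("side");S=r.camera_info("scene");c=dict(np.load("w5.npz"))
im=cv2.imread("pics/w5.png");g=im.mean(2)
for y in range(235,345,15):
    x=np.where(g[y,255:310]>115)[0]+255;print(y,x.min() if len(x) else 0,x.max() if len(x) else 0,end="; ")
print()
b=cv2.imread("pics/side5.png");h=cv2.cvtColor(b,cv2.COLOR_BGR2HSV)
m=(cv2.inRange(h,(12,90,60),(30,255,255)));m[:, :280]=0;m[:,300:]=0;m[:228]=0;m[245:]=0
ys,xs=np.nonzero(m);print("brass side",xs.mean(),ys.mean(),len(xs))
w=cv2.cvtColor(im,cv2.COLOR_BGR2HSV)
for H in(.10,.110,.118,.126):
    # plane through rod axis height; distances along tool x from TCP
    rel=lambda p:R[:,:2].T@(p-t)
    P0=t.copy();P0[2]=H
    u=R[:,0]
    print(H,"shoulder",rel(onz(c,(281.5,226),H)),"knob end(top z+18)",rel(onz(c,(281.5,143),H+.018)),"brass from side",rel(onz(D,(xs.mean(),ys.mean()),H)),"tip scene",rel(onz(S,(243.6,201.1),H)))
E
```

```text
235 266 297; 250 266 296; 265 0 0; 280 255 307; 295 0 0; 310 0 0; 325 0 0; 340 259 260; 
brass side 289.4727272727273 236.56363636363636 55
0.1 shoulder [ 0.0253 -0.0012] knob end(top z+18) [ 0.0612 -0.0013] brass from side [0.0347 0.0108] tip scene [-0.0585  0.0302]
0.11 shoulder [ 0.0285 -0.0012] knob end(top z+18) [ 0.0618 -0.0013] brass from side [0.0488 0.0043] tip scene [-0.0808  0.0204]
0.118 shoulder [ 0.0311 -0.0013] knob end(top z+18) [ 0.0622 -0.0013] brass from side [ 0.06   -0.0009] tip scene [-0.0987  0.0125]
0.126 shoulder [ 0.0338 -0.0013] knob end(top z+18) [ 0.0626 -0.0014] brass from side [ 0.0712 -0.0062] tip scene [-0.1165  0.0046]
```

Knob end and shoulder agree with a rod axis about 35 mm above the TCP, and the grip is centred. Next I'll carry it up and over, offset to the far side of the headstock, so the wrist camera can see the mouth beside the knob.

Emit:
{"method": "step_arm", "body": {"moves": [{"rx": 0,"ry": 0,"rz": 0,"dx": 0,"dy": 0,"dz": -35,"gripper": -1},{"rx": 0,"ry": 0,"rz": 0,"dx": 0,"dy": 0,"dz": -35,"gripper": -1},{"rx": 0,"ry": 0,"rz": 0,"dx": -37,"dy": 10,"dz": -27,"gripper": -1},{"rx": 0,"ry": 0,"rz": 0,"dx": -37,"dy": 10,"dz": -20,"gripper": -1},{"rx": 0,"ry": 0,"rz": 0,"dx": -37,"dy": 15,"dz": 0,"gripper": -1},{"rx": 0,"ry": 0,"rz": 0,"dx": -37,"dy": 18,"dz": 0,"gripper": -1},{"rx": 0,"ry": 0,"rz": 0,"dx": -37,"dy": 20,"dz": 0,"gripper": -1},{"rx": 0,"ry": 0,"rz": 0,"dx": -37,"dy": 20,"dz": 0,"gripper": -1},{"rx": 0,"ry": 0,"rz": 0,"dx": -37,"dy": 20,"dz": 0,"gripper": -1},{"rx": 0,"ry": 0,"rz": 0,"dx": -37,"dy": 20,"dz": 0,"gripper": -1},{"rx": 0,"ry": 0,"rz": 0,"dx": -37,"dy": 20,"dz": 0,"gripper": -1},{"rx": 0,"ry": 0,"rz": 0,"dx": -37,"dy": 20,"dz": 0,"gripper": -1},{"rx": 0,"ry": 0,"rz": 0,"dx": 0,"dy": 0,"dz": 0,"gripper": -1},{"rx": 0,"ry": 0,"rz": 0,"dx": 0,"dy": 0,"dz": 0,"gripper": -1}]}}

```text
clock: 10.1
tcp_pos: [0.5596, -0.1771, 0.1991]
orientation: [-2.473, -1.935, 0.001]
contact_force: [0.3, 0.6, -3.0]
grip_width: 0.0126
gripper_force: 58.8
```

```bash
python3 look.py w6
```

```text
10.1 [ 0.5596 -0.1771  0.1991] [-2.4726 -1.9354  0.0014] [-0.2786  0.4137  0.6283  1.8319 -0.2868  0.9897  0.2269] 0.012550302222965513 [ 0.3401  0.5778 -2.9854]
toolx [0.2401 0.9707 0.0003] tooly [ 0.9707 -0.2401 -0.0018] cam [ 0.5746 -0.1119  0.3447]
```

View pics/w6.png

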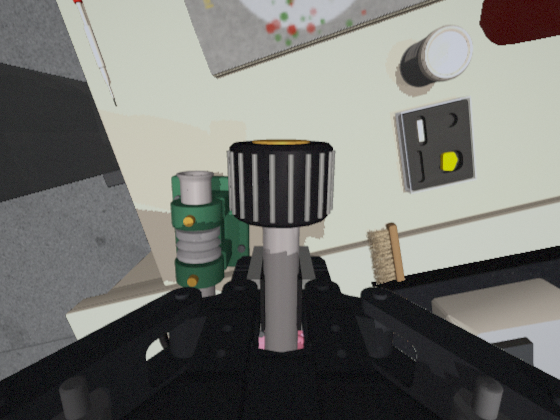

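The wrist picture shows the green headstock at cols 172–247, with its mouth flare at about (196,174). Oil caps are at (189,221) and (191,282), the knob is at (281,180), and the brush, tin and foam case are all clear. I'll extract the tube axis by edges.

```bash
python3 - <<'E'
from h import *
np.set_printoptions(precision=4,suppress=True,linewidth=200)
im=cv2.imread("pics/w6.png");h=cv2.cvtColor(im,cv2.COLOR_BGR2HSV)
for y in list(range(168,202,2))+list(range(204,290,6)):
    print(y,"".join("G" if (35<a[0]<95 and a[1]>100) else "Y" if (12<a[0]<32 and a[1]>120) else "." if a[1]<45 and a[2]>90 else "o" for a in h[y,166:252]))
print(im[166:186,196].tolist())
E
```

```text
168 ....................................................................ooooo....ooooooooo
170 ....................................................................ooooo....ooooooooo
172 ....................................................................ooooo....ooooooooo
174 .................oo...........................o.....................ooooo....ooooooooo
176 .......ooGo..................................ooooooooooooo..........ooooo....ooooooooo
178 ......GGGGGGo...............................ooGGGGGGGGGGGGGGGG......ooooo....ooooooooo
180 ......oGGGGGGo..............................ooGGGGGGGGGGGGGGGG......ooooo....ooooooooo
182 ......oGGGGGGo..............................ooGGGGGGGGGGGGGGGG.......oooo....ooooooooo
184 ......oGGGGGGo..............................ooGGGGGGGGGGGGGGGG.......oooo....ooooooooo
186 ......oGGGGGGG...............................oGGGGGGGGGGGGGGGG.......oooo.....oooooooo
188 ......oGGGGGGG...............................oGGGGGGGGGGGGGGGGo......oooo.....oooooooo
190 ......oGGGGGGG...............................ooGGGoGGGGGGGGGGGo......oooo.....oooooooo
192 ....
[... 1452 characters left out ...]
..........GGGGGGGGGGGGGGGGGGGGGGGGGGGGGGGGGGGGGGGGGGGGGGGG..........oooooooooooooooooo
276 ..........oGGGGGGGGGGGGoYYYYYYYooGGGGGGGGGGGGGGGGGGGGGGGGGo.......oooooooooooooooooooo
282 ...........oGGoGoGGGGYYYYYYYYYYoGGGGGGGGGGGGGGGGGGGGo.........oooooooooooooooooooooooo
288 ............ooooooooooooooooooGGoo.............oo........ooooooooooooooooooooooooooooo
[[186, 200, 202], [187, 201, 202], [185, 199, 201], [184, 198, 199], [160, 172, 174], [139, 141, 145], [155, 155, 161], [161, 162, 168], [161, 161, 166], [148, 148, 154], [148, 147, 154], [154, 155, 162], [154, 153, 160], [153, 154, 158], [157, 158, 162], [168, 168, 175], [178, 178, 186], [183, 184, 190], [184, 185, 191], [185, 185, 191]]
```

```bash
python3 - <<'E'
from h import *
np.set_printoptions(precision=4,suppress=True,linewidth=200)
c=dict(np.load("w6.npz"));R=cv2.Rodrigues(np.array([-2.4726,-1.9354,.0014]))[0];t=np.array([.5596,-.1771,.1991])
rel=lambda p:R[:,:2].T@(p-t)
print("mouth rim (center, z65)",onz(c,(196,173.5),.065),rel(onz(c,(196,173.5),.065)))
for p in[(196.5,175),(195.8,184),(195.3,192)]:print("tube",rel(onz(c,p,.065)),onz(c,p,.065))
for p in[(188.7,221.5),(192.3,281.5)]:print("cap",rel(onz(c,p,.098)))
for p in[(172.5,176.5),(224,176.8),(172.6,192),(249,230),(249,254)]:print("foot",p,rel(onz(c,p,.012)))
# rows top/bottom of rim at its top edge z=.065+.0175
print("rim top",rel(onz(c,(196,171),.0825)))
E
```

```text
mouth rim (center, z65) [ 0.4902 -0.1343  0.065 ] [ 0.0249 -0.0774]
tube [ 0.0235 -0.077 ] [ 0.4902 -0.1357  0.065 ]
tube [ 0.0153 -0.0783] [ 0.4871 -0.1433  0.065 ]
tube [ 0.0079 -0.0792] [ 0.4844 -0.1503  0.065 ]
cap [-0.0099 -0.0773]
cap [-0.0646 -0.0784]
foot (172.5, 176.5) [ 0.0137 -0.1172]
foot (224, 176.8) [ 0.0133 -0.0621]
foot (172.6, 192) [-0.0032 -0.1186]
foot (249, 230) [-0.0467 -0.0369]
foot (249, 254) [-0.0757 -0.0377]
rim top [ 0.0296 -0.0725]
```

The foot, caps and tube agree. The bore axis is at tool y ≈ −77.5 mm, the mouth at tool x ≈ +25 mm, and it is turned about 0.9° from the rod. The rod sits at tool y −1.3 mm, with its tip at tool x ≈ −115 mm. I'll line up 25 mm outside the mouth at bore height.

Emit:
{"method": "step_arm", "body": {"moves": [{"rx": 0,"ry": 0,"rz": 0.9,"dx": 0,"dy": 0,"dz": 0,"gripper": -1},{"rx": 0,"ry": 0,"rz": 0,"dx": 33,"dy": -15.3,"dz": 0,"gripper": -1},{"rx": 0,"ry": 0,"rz": 0,"dx": 33,"dy": -15,"dz": 0,"gripper": -1},{"rx": 0,"ry": 0,"rz": 0,"dx": 33,"dy": -15,"dz": 0,"gripper": -1},{"rx": 0,"ry": 0,"rz": 0,"dx": 33,"dy": -15,"dz": 0,"gripper": -1},{"rx": 0,"ry": 0,"rz": 0,"dx": 32,"dy": -16,"dz": 0,"gripper": -1},{"rx": 0,"ry": 0,"rz": 0,"dx": 0,"dy": 0,"dz": 35,"gripper": -1},{"rx": 0,"ry": 0,"rz": 0,"dx": 0,"dy": 0,"dz": 35,"gripper": -1},{"rx": 0,"ry": 0,"rz": 0,"dx": 0,"dy": 0,"dz": 35,"gripper": -1},{"rx": 0,"ry": 0,"rz": 0,"dx": 0,"dy": 0,"dz": 35,"gripper": -1},{"rx": 0,"ry": 0,"rz": 0,"dx": 0,"dy": 0,"dz": 28,"gripper": -1},{"rx": 0,"ry": 0,"rz": 0,"dx": 0,"dy": 0,"dz": 0,"gripper": -1},{"rx": 0,"ry": 0,"rz": 0,"dx": 0,"dy": 0,"dz": 0,"gripper": -1}]}}

```text
clock: 11.78
tcp_pos: [0.5289, 0.0008, 0.0329]
orientation: [2.488, 1.917, 0.002]
contact_force: [0.3, -0.8, -1.4]
grip_width: 0.0125
gripper_force: 58.8
```

```bash
python3 look.py w7; python3 - <<'E'
from h import *
np.set_printoptions(precision=4,suppress=True,linewidth=200)
o=r.get_obs();R=cv2.Rodrigues(o["orientation"])[0];t=o["tcp_pos"]
M=np.array([.4904,-.1342,.065]);u=R[:,0];rod0=t-R[:,1]*.0013;rod0[2]+=.035
print("mouth in tool",R.T@(M-t)*1e3)
out=[]
for n in("side","scene"):
    c=r.camera_info(n);i=r.grab_frame(n);cv2.imwrite(f"pics/{n}7.png",i)
    x0,y0=(proj(c,M)[0]-[33,37]).astype(int)
    k=cv2.resize(i[y0:y0+75,x0:x0+66],None,fx=6,fy=8,interpolation=cv2.INTER_CUBIC)
    k=cv2.resize(i[y0:y0+75,x0:x0+66],None,fx=6,fy=6,interpolation=cv2.INTER_CUBIC)
    for P,col in((M,(0,0,255)),(rod0-.115*u,(255,255,0)),(M+.025*u,(0,255,0)),(rod0+.061*u,(255,255,0))):
        q=(proj(c,P)[0]-[x0,y0]+.5)*6;cv2.circle(k,tuple(q.astype(int)),3,col,1)
    out.append(k);print(n,proj(c,M)[0],proj(c,rod0-.115*u)[0],x0,y0)
cv2.imwrite("pics/z7.png",np.hstack(out))
E
```

```text
11.775 [0.5289 0.0008 0.0329] [2.488  1.9172 0.0019] [-0.4776  0.5585  0.4585  2.0726 -0.4285  0.6002  0.0212] 0.012514986202076566 [ 0.3169 -0.7574 -1.3839]
toolx [0.2549 0.967  0.0006] tooly [ 0.967  -0.2549  0.0012] cam [0.5444 0.0658 0.1785]
mouth in tool [-140.3063   -3.0308  -31.9535]
side [316.9747 183.0204] [313.3507 184.9442] 283 146
scene [312.7817 245.2934] [308.285  240.1136] 279 208
```

View pics/z7.png

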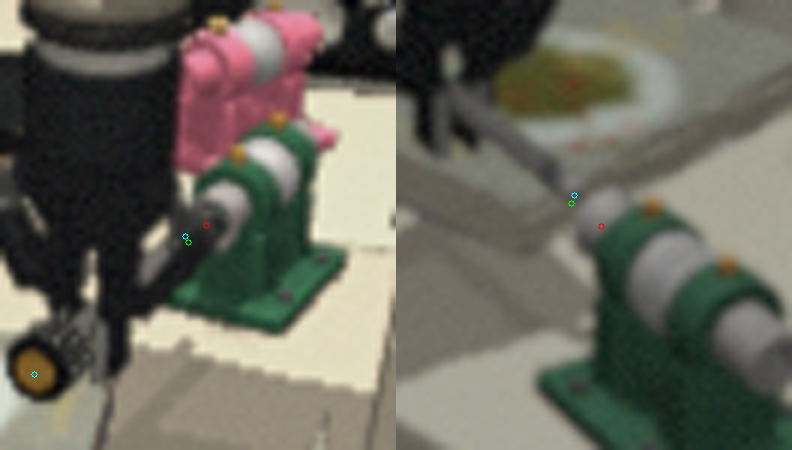

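No views are left, so from here I'll work in numbers. In that crop the scene view has the tip at about (308,240) just short of the flare, and the side view has the brass face where predicted and the mouth at about (318.5,182.3). I'll check the rod line against the bore line numerically.

```bash
python3 - <<'E'
from h import *
np.set_printoptions(precision=1,suppress=True,linewidth=250)
s=cv2.imread("pics/side7.png").mean(2).astype(int);c=cv2.imread("pics/scene7.png").mean(2).astype(int)
print("side cols 300-327");
for y in range(174,196):print(y,s[y,300:328])
print("scene cols 288-324")
for y in range(222,252):print(y,c[y,288:324])
E
```

```text
side cols 300-327
174 [ 25  25  24  25  21  20  24  26  20  21  26  39  83 114 104  91  88  90  65  56  58  60  69  74  81  81  83 113]
175 [ 21  18  21  21  22  19  20  21  23  25  28  37  99 185 181 119  67  54  49  51  61  55  55  59  68  78  76  78]
176 [ 27  23  27  19  21  26  24  25  27  27  28  30  78 172 203 108  49  50  70 106 125  99  72  53  53  64  71  65]
177 [ 27  18  28  23  22  23  24  27  28  29  25  29  67 150 203  89  59  95 151 171 176 167 150  96  56  53  65  61]
178 [ 24  26  22  26  20  18  21  26  29  27  28  33  75 142 179  96  93 129 172 182 185 181 170 141  74  48  52  55]
179 [ 23  28  27  28  27  28  20  25  24  26  25  35  62 110 153 101  90 101 123 140 165 174 165 142  86  51  52  57]
180 [ 22  22  25  25  25  24  16  23  25  17  23  35  55  71  99  83  79  70  76  88 124 152 145 129  93  53  48  50]
181 [ 22  23  23  19  28  20  21  23  25  28  38  38  50  50  64  66  75  85  74  68  82 117 121 105  82  50  44  48]
182 [ 23  24  24  21  26  29  23  21  25  54  91  58  50  50  53  58  62  68  53  46  70  96 107  86  62  49  44  43]
183 [ 26  21  22  22
[... 5220 characters left out ...]
 89  89  91  91  93 101 124 137 135 119  90  75  81  79  66  57  55  61  63  63  61  62  78 106 123]
248 [101 104 104 107 101  95  94  92  93  92  93  91  86  87  88  97 117 141 156 152 130  88  70  64  60  50  55  54  56  57  56  56  77 109 135 147]
249 [ 98 102 104 107 109 106 103 100  95  93  92  87  82  85  89 102 121 145 160 159 141 104  76  59  50  49  47  54  55  49  54  70 102 131 148 148]
250 [ 96  98 104 104 106 109 109 106 102 100  97  92  90  92  99 107 113 132 150 160 152 132 107  80  47  44  48  50  54  55  60  93 127 141 145 142]
251 [ 97  98  98 101 106 108 108 109 108 108 103 103 102 105 107 109 108 114 131 149 157 155 142 113  58  35  43  47  45  53  73 111 131 140 138 138]
```

```bash
python3 - <<'E'
from h import *
np.set_printoptions(precision=1,suppress=True,linewidth=250)
o=r.get_obs();R=cv2.Rodrigues(o["orientation"])[0];t=o["tcp_pos"];u=R[:,0]
c=r.camera_info("scene");D=r.camera_info("side")
for H in(.03,.035,.04):
    p=t-R[:,1]*.0013;p[2]+=H
    print(H,"scene",*[proj(c,p-u*s)[0] for s in(.04,.06,.08,.10,.115)],"side",*[proj(D,p-u*s)[0] for s in(-.061,-.035,.06,.115)])
# rod in undisturbed rest picture: bias of scene view for a known level rod
tip=np.array([.4522,.1137,.058]);v=np.array([.2464,.9692,0])
print("rest pred",*[proj(c,tip+v*s)[0] for s in(0,.02,.04,.06)])
a=cv2.imread("pics/scene0.png").mean(2).astype(int)
for y in range(204,226):print(y,a[y,224:250])
M=np.array([.4904,-.1342,.065])
print("headstock pred in scene: tube z65 at y=+65,+39,-39,-65",*[proj(c,M-u*s)[0] for s in(0,.026,.104,.13)])
s0=cv2.imread("pics/scene0.png").mean(2).astype(int)
for y in range(256,280,2):print(y,s0[y,404-85:436-85+20])
E
```

```text
0.03 scene [294.1 230.7] [297.8 233.6] [301.5 236.5] [305.3 239.5] [308.2 241.8] side [288.2 209.4] [292.3 205.7] [306. 193.] [313.3 186.4]
0.035 scene [294.2 229.1] [297.8 231.9] [301.5 234.8] [305.3 237.8] [308.3 240.1] side [288.2 207.9] [292.3 204.1] [306.1 191.6] [313.4 185. ]
0.04 scene [294.2 227.5] [297.8 230.3] [301.5 233.2] [305.4 236.2] [308.3 238.4] side [288.3 206.3] [292.4 202.6] [306.2 190.1] [313.4 183.5]
rest pred [242.1 222.4] [239.4 219.9] [236.7 217.4] [234.1 215.1]
204 [109 115 109  90  72  83  87  90  89  90  88  86  89  88  89  90  86  87  87  84  86  94 124 146 151 149]
205 [103 117 124 114 100  91  88  88  88  88  91  88  87  84  87  85  85  83  82  87  89 109 133 148 150 149]
206 [ 87 105 118 122 115 101  92  92  95  90  89  84  83  83  83  88  85  90 104 118 124 134 144 150 149 148]
207 [ 66  84 103 117 121 116 111 109  93  87  91  86  86  89 104 118 120 123 134 143 147 149 150 149 150 149]
208 [ 53  68  85 102 115 122 123 122 102  92 106 118 120 124 136 146 147 147 149 152 150 151 150 149 150 149]
209 [ 51  55  64  81  99 115 124 126 119 114 132 145 146 14
[... 3789 characters left out ...]
2 151 152 153 152 152 151 152 151 153 152 151 151 152 152]
274 [ 31  27  26  21  29  28  24  30  33  36  32  29  31  34  33  37  33  38  31  33  37  43  40  55  88 117 139 150 155 152 152 152 152 152 153 152 151 151 153 151 150 151 153 151 151 150 151 151 152 151 150 143]
276 [ 42  38  34  31  25  32  29  30  36  36  35  32  29  29  33  37  35  30  34  34  30  34  33  37  46  57  83 115 140 149 152 152 151 153 153 152 150 152 152 151 151 153 151 151 151 152 150 149 144 135 122 112]
278 [ 60  56  51  35  27  31  24  29  32  38  36  34  32  32  31  31  27  32  30  30  32  32  40  45  56  60  60  69  82 105 126 144 150 152 152 150 152 153 151 153 150 152 150 151 149 144 130 115 103 105 115 126]
```

The scene view agrees with the rod lying level, 35 mm above the TCP. It needs to go 3 mm down and about 2 mm toward tool −y. Then I'll ease the tip in.

Emit:
{"method": "step_arm", "body": {"moves": [{"rx": 0,"ry": 0,"rz": 0,"dx": 0,"dy": -2.2,"dz": 2.8,"gripper": -1},{"rx": 0,"ry": 0,"rz": 0,"dx": -10,"dy": 0,"dz": 0,"gripper": -1},{"rx": 0,"ry": 0,"rz": 0,"dx": -8,"dy": 0,"dz": 0,"gripper": -1},{"rx": 0,"ry": 0,"rz": 0,"dx": -6,"dy": 0,"dz": 0,"gripper": -1},{"rx": 0,"ry": 0,"rz": 0,"dx": -5,"dy": 0,"dz": 0,"gripper": -1},{"rx": 0,"ry": 0,"rz": 0,"dx": -4,"dy": 0,"dz": 0,"gripper": -1},{"rx": 0,"ry": 0,"rz": 0,"dx": 0,"dy": 0,"dz": 0,"gripper": -1}]}}

```text
clock: 12.8
tcp_pos: [0.5176, -0.0312, 0.0291]
orientation: [-2.489, -1.916, 0.0]
contact_force: [0.3, 1.1, -2.6]
grip_width: 0.0122
gripper_force: 58.8
```

Emit:
{"method": "step_arm", "body": {"moves": [{"rx": 0,"ry": 0,"rz": 0,"dx": -5,"dy": 0,"dz": 0,"gripper": -1},{"rx": 0,"ry": 0,"rz": 0,"dx": -5,"dy": 0,"dz": 0,"gripper": -1},{"rx": 0,"ry": 0,"rz": 0,"dx": -5,"dy": 0,"dz": 0,"gripper": -1},{"rx": 0,"ry": 0,"rz": 0,"dx": 0,"dy": 0,"dz": 0,"gripper": -1}]}}

```text
clock: 13.3
tcp_pos: [0.5136, -0.0461, 0.0291]
orientation: [2.49, 1.916, -0.0]
contact_force: [-0.5, 0.1, -2.5]
grip_width: 0.0125
gripper_force: 58.8
```

```bash
python3 look.py w8; python3 - <<'E'
from h import *
np.set_printoptions(precision=1,suppress=True,linewidth=250)
o=r.get_obs();R=cv2.Rodrigues(o["orientation"])[0];t=o["tcp_pos"]
print("moment",o["moment"],"mouth in tool",R.T@(np.array([.4904,-.1342,.065])-t)*1e3)
w=cv2.imread("pics/w8.png").mean(2)
for y in(235,245,255,300):
    d=np.abs(np.diff(w[y,245:320]));i=np.argsort(d)[-4:]+245;print(y,sorted(i))
E
```

```text
13.3 [ 0.5136 -0.0461  0.0291] [ 2.4898  1.9158 -0.0003] [-0.3859  0.5489  0.4496  2.103  -0.4279  0.5776  0.1104] 0.012537441172676914 [-0.4975  0.0529 -2.4606]
toolx [ 0.2563  0.9666 -0.0002] tooly [ 0.9666 -0.2563 -0.0001] cam [0.5295 0.019  0.1747]
moment [ 0.1 -0.   0. ] mouth in tool [-91.5   0.1 -35.9]
235 [np.int64(261), np.int64(265), np.int64(297), np.int64(298)]
245 [np.int64(288), np.int64(296), np.int64(297), np.int64(298)]
255 [np.int64(251), np.int64(286), np.int64(290), np.int64(309)]
300 [np.int64(246), np.int64(264), np.int64(296), np.int64(301)]
```

There is no contact and the tip should be about 23 mm inside. I'll continue toward about 87 mm deep.

Emit:
{"method": "step_arm", "body": {"moves": [{"rx": 0,"ry": 0,"rz": 0,"dx": -6,"dy": 0,"dz": 0,"gripper": -1},{"rx": 0,"ry": 0,"rz": 0,"dx": -6,"dy": 0,"dz": 0,"gripper": -1},{"rx": 0,"ry": 0,"rz": 0,"dx": -6,"dy": 0,"dz": 0,"gripper": -1},{"rx": 0,"ry": 0,"rz": 0,"dx": -6,"dy": 0,"dz": 0,"gripper": -1},{"rx": 0,"ry": 0,"rz": 0,"dx": -6,"dy": 0,"dz": 0,"gripper": -1},{"rx": 0,"ry": 0,"rz": 0,"dx": 0,"dy": 0,"dz": 0,"gripper": -1}]}}

```text
clock: 14.1
tcp_pos: [0.5059, -0.0751, 0.0291]
orientation: [2.49, 1.916, -0.0]
contact_force: [0.5, 0.0, -1.9]
grip_width: 0.0125
gripper_force: 58.8
```

Emit:
{"method": "step_arm", "body": {"moves": [{"rx": 0,"ry": 0,"rz": 0,"dx": -7,"dy": 0,"dz": 0,"gripper": -1},{"rx": 0,"ry": 0,"rz": 0,"dx": -7,"dy": 0,"dz": 0,"gripper": -1},{"rx": 0,"ry": 0,"rz": 0,"dx": -7,"dy": 0,"dz": 0,"gripper": -1},{"rx": 0,"ry": 0,"rz": 0,"dx": -7,"dy": 0,"dz": 0,"gripper": -1},{"rx": 0,"ry": 0,"rz": 0,"dx": -6,"dy": 0,"dz": 0,"gripper": -1},{"rx": 0,"ry": 0,"rz": 0,"dx": 0,"dy": 0,"dz": 0,"gripper": -1}]}}

```text
clock: 14.85
tcp_pos: [0.4972, -0.108, 0.0291]
orientation: [2.49, 1.916, -0.0]
contact_force: [-0.5, 0.8, -2.0]
grip_width: 0.0127
gripper_force: 58.8
```

```bash
python3 look.py w9; python3 - <<'E'
from h import *
np.set_printoptions(precision=4,suppress=True,linewidth=250)
o=r.get_obs();R=cv2.Rodrigues(o["orientation"])[0];t=o["tcp_pos"]
print("mouth in tool",R.T@(np.array([.4904,-.1342,.065])-t)*1e3)
D=r.camera_info("side");i=r.grab_frame("side");cv2.imwrite("pics/side9.png",i)
h=cv2.cvtColor(i,cv2.COLOR_BGR2HSV);p=proj(D,t+R@[.061,-.0013,-.035])[0];print("pred brass",p)
x0,y0=p.astype(int)-9;m=cv2.inRange(h[y0:y0+18,x0:x0+18],(12,90,60),(30,255,255));ys,xs=np.nonzero(m)
q=(xs.mean()+x0,ys.mean()+y0);print("brass",q,len(xs),onz(D,q,.065),"depth est",150-((onz(D,q,.065)-[.4904,-.1342,.065])@R[:,0]*1e3-26))
w=cv2.imread("pics/w9.png").mean(2)
for y in range(90,240,3):print(y,int(w[y,283]),int(w[y,270]),end="; ")
E
```

```text
14.85 [ 0.4972 -0.108   0.0291] [ 2.4898  1.9157 -0.0002] [-0.26    0.5395  0.4432  2.1184 -0.4216  0.5681  0.229 ] 0.01273622353098711 [-0.4571  0.8302 -1.9613]
toolx [ 0.2563  0.9666 -0.0002] tooly [ 0.9666 -0.2563 -0.    ] cam [ 0.5131 -0.0429  0.1747]
mouth in tool [-27.6176   0.0526 -35.922 ]
pred brass [305.8178 194.0019]
brass (np.float64(305.94117647058823), np.float64(193.55882352941177)) 34 [ 0.5116 -0.0495  0.065 ] depth est 88.6438910857483
90 175 176; 93 174 176; 96 176 176; 99 175 176; 102 175 176; 105 177 176; 108 175 176; 111 174 175; 114 177 175; 117 174 176; 120 174 175; 123 175 176; 126 174 176; 129 175 177; 132 171 171; 135 169 170; 138 161 162; 141 78 79; 144 82 77; 147 25 10; 150 27 25; 153 41 14; 156 41 109; 159 35 106; 162 40 108; 165 37 109; 168 42 108; 171 41 108; 174 41 106; 177 39 108; 180 36 108; 183 42 104; 186 40 104; 189 31 103; 192 35 102; 195 36 102; 198 36 101; 201 32 101; 204 33 101; 207 31 99; 210 32 96; 213 28 99; 216 31 95; 219 20 97; 222 27 73; 225 26 9; 228 114 110; 231 147 134; 234 149 133; 237 147 133;
```

It's about 89 mm deep with no load. Releasing fully and waiting.

Emit:
{"method": "step_arm", "body": {"moves": [{"rx": 0,"ry": 0,"rz": 0,"dx": 0,"dy": 0,"dz": 0,"gripper": -0.5},{"rx": 0,"ry": 0,"rz": 0,"dx": 0,"dy": 0,"dz": 0,"gripper": 0},{"rx": 0,"ry": 0,"rz": 0,"dx": 0,"dy": 0,"dz": 0,"gripper": 0.6},{"rx": 0,"ry": 0,"rz": 0,"dx": 0,"dy": 0,"dz": 0,"gripper": 0.6},{"rx": 0,"ry": 0,"rz": 0,"dx": 0,"dy": 0,"dz": 0,"gripper": 0.6},{"rx": 0,"ry": 0,"rz": 0,"dx": 0,"dy": 0,"dz": 0,"gripper": 0.6},{"rx": 0,"ry": 0,"rz": 0,"dx": 0,"dy": 0,"dz": 0,"gripper": 0.6},{"rx": 0,"ry": 0,"rz": 0,"dx": 0,"dy": 0,"dz": 0,"gripper": 0.6}]}}

```text
clock: 15.95
tcp_pos: [0.4974, -0.1073, 0.0291]
orientation: [-2.489, -1.917, 0.0]
contact_force: [-0.4, 0.3, 0.1]
grip_width: 0.0681
gripper_force: 0.0
```

```bash
cat > chk.py <<'E'
from h import *
import sys
np.set_printoptions(precision=4,suppress=True,linewidth=250)
o=r.get_obs();R=cv2.Rodrigues(o["orientation"])[0];t=o["tcp_pos"];M=np.array([.4904,-.1342,.065])
D=r.camera_info("side");i=r.grab_frame("side");cv2.imwrite(f"pics/side_{sys.argv[1]}.png",i)
h=cv2.cvtColor(i,cv2.COLOR_BGR2HSV);u=np.array([.2563,.9666,0])
p=proj(D,M+u*(float(sys.argv[2])/1e3))[0];x0,y0=p.astype(int)-9
ys,xs=np.nonzero(cv2.inRange(h[y0:y0+18,x0:x0+18],(12,90,60),(30,255,255)))
if len(xs):
    q=(xs.mean()+x0,ys.mean()+y0);P=onz(D,q,.065);e=P-M
    print("pred",p,"brass",q,len(xs),"lateral mm",e@[.9666,-.2563,0]*1e3,"depth",176-e@u*1e3)
c=r.camera_info("wrist");w=r.grab_frame("wrist");cv2.imwrite(f"pics/w_{sys.argv[1]}.png",w);g=w.mean(2).astype(int)
print("clock",o["clock"],t,o["grip_width"],o["contact_force"],"mouth in tool",R.T@(M-t)*1e3)
print("wrist col profile rows 90..330 @281",g[90:330:5,278:285].mean(1).astype(int))
for y in(170,190,210,240):print(y,g[y,200:360:4])
E
python3 chk.py a 88
```

```text
pred [305.5004 193.5517] brass (np.float64(306.0), np.float64(195.5)) 30 lateral mm -6.8935720719523035 depth 76.79437247196212
clock 15.95 [ 0.4974 -0.1073  0.0291] 0.06808482258546522 [-0.4244  0.2774  0.0738] mouth in tool [-27.8086   0.0525 -35.9244]
wrist col profile rows 90..330 @281 [166 171 171 172 171 171 171 171 170 167 106  36  84  79  82  81  83  78  75  74  75  75  73  70  66  40 103 147 147 147 147 147 117  99  98  99  98  99  99  99  99  98  98  99  97  99  96  98]
170 [168 167 166 168 167 167 166 104  90  92  58  22  92  91  19  20  96  92  40  47  45 134  42  32  36 129  27  18  80 106  18 122 113 171 172 172 173 172 172 172]
190 [168 168 168 168 168 167 167 129 125  37 107  18  60 106  25  25  83  99  37  39  39 130  39  28  26 133  23  23  91  76  13 111 106 173 173 170 171 173 173 172]
210 [167 167 168 167 169 168 168 168 145  13  96  16  24 108  24  23  60 106  35  32  24 128  34  28  18 133  21  18  99  47  17 148 167 167 172 172 171 172 173 171]
240 [117 118 153 119 120 119 151 118 120 118 120 120 120 121 119 118 105 129 141 147 147 149 140 127  90 125 120 118 153 123 162 167 151 168 118 120 120 167 148 172]
```

The knob end drooped about 5 mm, as expected from the bore clearance, and nothing touches it. Next I'll raise 8 mm, slide back 49 mm so the fingers straddle the knob, and close.

Emit:
{"method": "step_arm", "body": {"grip_force": 40, "moves": [{"rx": 0,"ry": 0,"rz": 0,"dx": 0,"dy": -1,"dz": -8,"gripper": 0.6},{"rx": 0,"ry": 0,"rz": 0,"dx": 10,"dy": 0,"dz": 0,"gripper": 0.6},{"rx": 0,"ry": 0,"rz": 0,"dx": 10,"dy": 0,"dz": 0,"gripper": 0.6},{"rx": 0,"ry": 0,"rz": 0,"dx": 10,"dy": 0,"dz": 0,"gripper": 0.6},{"rx": 0,"ry": 0,"rz": 0,"dx": 10,"dy": 0,"dz": 0,"gripper": 0.6},{"rx": 0,"ry": 0,"rz": 0,"dx": 9,"dy": 0,"dz": 0,"gripper": 0.6},{"rx": 0,"ry": 0,"rz": 0,"dx": 0,"dy": 0,"dz": 0,"gripper": 0.6}]}}

```text
clock: 16.92
tcp_pos: [0.5093, -0.0587, 0.037]
orientation: [-2.487, -1.919, -0.0]
contact_force: [-0.5, 0.5, 0.2]
grip_width: 0.0683
gripper_force: 0.0
```

```bash
python3 chk.py b 85
```

```text
pred [305.9128 193.1732] brass (np.float64(305.8965517241379), np.float64(195.48275862068965)) 29 lateral mm -6.572722122066051 depth 76.7393685596429
clock 16.925 [ 0.5093 -0.0587  0.037 ] 0.06829309122939095 [-0.4792  0.5272  0.1568] mouth in tool [-77.8271   0.8929 -28.0075]
wrist col profile rows 90..330 @281 [120 118 120 124 123 122 122 123 122 124 125 126 125 127 126 124 135 149 163 169 172 172 170 168 167 168 168 119 119 119 119  12  46  44  44  66   9  12  16  19  20  17  20  20  17  20  21  22]
170 [167 167 167 168 169 169 169 166 168 170 169 172 172 172 175 173 171 172 172 173 124 132 130 125 125 129 129 121 127 125 126 130 131 129 126 126 124 126 124 129]
190 [171 169 168 167 167 168 168 169 168 168 169 168 167 169 169 168 173 172 172 172 172 173 129 128 124 121 124 124 129 126 125 125 123 129 129 128 130 125 125 123]
210 [168 167 169 168 167 167 167 168 170 167 169 168 168 168 169 168 168 167 169 168 168 167 168 169 125 125 127 130 125 121 125 127 132 130 131 132 132 133 128 123]
240 [128 120 120 119 119 118 120 116 119 120 119 119 121 118 120 119 120 120 120 121 120 118 119 116 120 118 119 116 121 119 119 120 120 120 119 120 119 129 131 173]
```

Emit:
{"method": "step_arm", "body": {"grip_force": 40, "moves": [{"rx": 0,"ry": 0,"rz": 0,"dx": 0,"dy": 0,"dz": 0,"gripper": 0.1},{"rx": 0,"ry": 0,"rz": 0,"dx": 0,"dy": 0,"dz": 0,"gripper": -0.1},{"rx": 0,"ry": 0,"rz": 0,"dx": 0,"dy": 0,"dz": 0,"gripper": -0.5},{"rx": 0,"ry": 0,"rz": 0,"dx": 0,"dy": 0,"dz": 0,"gripper": -1},{"rx": 0,"ry": 0,"rz": 0,"dx": 0,"dy": 0,"dz": 0,"gripper": -1},{"rx": 0,"ry": 0,"rz": 0,"dx": 0,"dy": 0,"dz": 0,"gripper": -1}]}}

```text
clock: 17.77
tcp_pos: [0.509, -0.06, 0.0371]
orientation: [2.489, 1.917, -0.0]
contact_force: [-0.2, -2.6, 1.4]
grip_width: 0.0345
gripper_force: 41.9
```

```bash
python3 chk.py c 85 | head -2
```

```text
pred [305.9128 193.1732] brass (np.float64(305.8965517241379), np.float64(195.48275862068965)) 29 lateral mm -6.572722122066051 depth 76.7393685596429
clock 17.775 [ 0.509  -0.06    0.0371] 0.03454657008695805 [-0.1542 -2.6375  1.4475] mouth in tool [-76.4687   0.979  -27.8343]
```

The knob is gripped (34.5 mm). I'll push in while raising the knob end about 4 mm to level it.

Emit:
{"method": "step_arm", "body": {"grip_force": 50, "moves": [{"rx": 0,"ry": 0,"rz": 0,"dx": -5,"dy": 0,"dz": -1,"gripper": -1},{"rx": 0,"ry": 0,"rz": 0,"dx": -6,"dy": 0,"dz": -1,"gripper": -1},{"rx": 0,"ry": 0,"rz": 0,"dx": -6,"dy": 0,"dz": -0.5,"gripper": -1},{"rx": 0,"ry": 0,"rz": 0,"dx": -6,"dy": 0,"dz": -0.5,"gripper": -1},{"rx": 0,"ry": 0,"rz": 0,"dx": -6,"dy": 0,"dz": -0.5,"gripper": -1},{"rx": 0,"ry": 0,"rz": 0,"dx": 0,"dy": 0,"dz": 0,"gripper": -1}]}}

```text
clock: 18.62
tcp_pos: [0.5012, -0.0885, 0.0406]
orientation: [2.49, 1.916, -0.001]
contact_force: [-0.7, -0.0, -2.7]
grip_width: 0.0345
gripper_force: 50.6
```

```bash
python3 chk.py d 58 | head -2
```

```text
pred [309.5546 189.8307] brass (np.float64(310.0), np.float64(190.5)) 28 lateral mm -3.166669920456959 depth 114.38802274555319
clock 18.625 [ 0.5012 -0.0885  0.0406] 0.03453309972143426 [-0.669  -0.0278 -2.6713] mouth in tool [-46.9528   1.2633 -24.4312]
```

Emit:
{"method": "step_arm", "body": {"moves": [{"rx": 0,"ry": 0,"rz": 0,"dx": -6,"dy": 0,"dz": 0,"gripper": -1},{"rx": 0,"ry": 0,"rz": 0,"dx": -6,"dy": 0,"dz": 0,"gripper": -1},{"rx": 0,"ry": 0,"rz": 0,"dx": -6,"dy": 0,"dz": 0,"gripper": -1},{"rx": 0,"ry": 0,"rz": 0,"dx": -5,"dy": 0,"dz": 0,"gripper": -1},{"rx": 0,"ry": 0,"rz": 0,"dx": -3,"dy": 0,"dz": 0,"gripper": -1},{"rx": 0,"ry": 0,"rz": 0,"dx": 0,"dy": 0,"dz": 0,"gripper": -1}]}}

```text
clock: 19.48
tcp_pos: [0.4949, -0.1134, 0.0407]
orientation: [2.489, 1.916, -0.0]
contact_force: [0.3, -0.5, -2.3]
grip_width: 0.0344
gripper_force: 50.6
```

```bash
python3 chk.py e 32 | head -2
```

```text
pred [312.9467 186.7174] brass (np.float64(313.3666666666667), np.float64(187.63333333333333)) 30 lateral mm -3.879862433209544 depth 138.55772017229629
clock 19.475 [ 0.4949 -0.1134  0.0407] 0.03444772854062907 [ 0.2983 -0.4558 -2.3341] mouth in tool [-21.3078   0.9464 -24.3403]
```

Still no contact, with about 6 mm to go. I'll continue in small steps, watching the force.

Emit:
{"method": "step_arm", "body": {"moves": [{"rx": 0,"ry": 0,"rz": 0,"dx": -2,"dy": 0,"dz": 0,"gripper": -1},{"rx": 0,"ry": 0,"rz": 0,"dx": -2,"dy": 0,"dz": 0,"gripper": -1},{"rx": 0,"ry": 0,"rz": 0,"dx": -1.5,"dy": 0,"dz": 0,"gripper": -1},{"rx": 0,"ry": 0,"rz": 0,"dx": 0,"dy": 0,"dz": 0,"gripper": -1}]}}

```text
clock: 20.08
tcp_pos: [0.4937, -0.1183, 0.0407]
orientation: [2.489, 1.917, 0.0]
contact_force: [2.0, 0.0, -2.1]
grip_width: 0.0343
gripper_force: 50.7
```

Emit:
{"method": "step_arm", "body": {"moves": [{"rx": 0,"ry": 0,"rz": 0,"dx": -1.5,"dy": 0,"dz": 0,"gripper": -1},{"rx": 0,"ry": 0,"rz": 0,"dx": -1.5,"dy": 0,"dz": 0,"gripper": -1},{"rx": 0,"ry": 0,"rz": 0,"dx": 0,"dy": 0,"dz": 0,"gripper": -1}]}}

```text
clock: 20.45
tcp_pos: [0.4931, -0.1206, 0.0407]
orientation: [-2.488, -1.917, -0.001]
contact_force: [1.6, 3.6, -1.4]
grip_width: 0.0344
gripper_force: 50.8
```

Emit:
{"method": "step_arm", "body": {"moves": [{"rx": 0,"ry": 0,"rz": 0,"dx": -1.5,"dy": 0,"dz": 0,"gripper": -1},{"rx": 0,"ry": 0,"rz": 0,"dx": -1,"dy": 0,"dz": 0,"gripper": -1},{"rx": 0,"ry": 0,"rz": 0,"dx": 0,"dy": 0,"dz": 0,"gripper": -1}]}}

```text
clock: 20.82
tcp_pos: [0.4931, -0.1206, 0.0407]
orientation: [-2.485, -1.919, -0.004]
contact_force: [3.5, 10.3, 0.3]
grip_width: 0.034
gripper_force: 51.0
```

```bash
python3 chk.py f 26 | head -2
```

```text
pred [313.714  186.0131] brass (np.float64(314.17857142857144), np.float64(186.60714285714286)) 28 lateral mm -3.058322851373062 depth 146.74658112478713
clock 20.825 [ 0.4931 -0.1206  0.0407] 0.034008613516132956 [ 3.4602 10.3442  0.3403] mouth in tool [-13.7302   0.834  -24.3692]
```

It stopped hard at the expected distance (mouth 13.7 mm ahead of the TCP, force building to 10 N), so the knob is seated. I'll release, wait, and rise straight up.

Emit:
{"method": "step_arm", "body": {"moves": [{"rx": 0,"ry": 0,"rz": 0,"dx": -1,"dy": 0,"dz": 0,"gripper": -1},{"rx": 0,"ry": 0,"rz": 0,"dx": 0,"dy": 0,"dz": 0,"gripper": -0.1},{"rx": 0,"ry": 0,"rz": 0,"dx": 0,"dy": 0,"dz": 0,"gripper": 0.3},{"rx": 0,"ry": 0,"rz": 0,"dx": 1.5,"dy": 0,"dz": 0,"gripper": 0.6},{"rx": 0,"ry": 0,"rz": 0,"dx": 1.5,"dy": 0,"dz": 0,"gripper": 0.6},{"rx": 0,"ry": 0,"rz": 0,"dx": 0,"dy": 0,"dz": 0,"gripper": 0.6},{"rx": 0,"ry": 0,"rz": 0,"dx": 0,"dy": 0,"dz": 0,"gripper": 0.6},{"rx": 0,"ry": 0,"rz": 0,"dx": 0,"dy": 0,"dz": -10,"gripper": 0.6},{"rx": 0,"ry": 0,"rz": 0,"dx": 0,"dy": 0,"dz": -20,"gripper": 0.6},{"rx": 0,"ry": 0,"rz": 0,"dx": 0,"dy": 0,"dz": -30,"gripper": 0.6},{"rx": 0,"ry": 0,"rz": 0,"dx": 0,"dy": 0,"dz": -30,"gripper": 0.6},{"rx": 0,"ry": 0,"rz": 0,"dx": -15,"dy": 0,"dz": -30,"gripper": 0.6},{"rx": 0,"ry": 0,"rz": 0,"dx": -15,"dy": 0,"dz": -30,"gripper": 0.6},{"rx": 0,"ry": 0,"rz": 0,"dx": 0,"dy": 0,"dz": 0,"gripper": 0.6},{"rx": 0,"ry": 0,"rz": 0,"dx": 0,"dy": 0,"dz": 0,"gripper": 0.6}]}}

```text
clock: 22.8
tcp_pos: [0.4847, -0.1501, 0.1904]
orientation: [-2.488, -1.917, -0.0]
contact_force: [0.5, 0.4, -0.7]
grip_width: 0.0686
gripper_force: 0.0
```

```bash
python3 chk.py g 26 | head -2; python3 - <<'E'
from h import *
w=cv2.imread("pics/w_g.png");g=w.mean(2).astype(int);h=cv2.cvtColor(w,cv2.COLOR_BGR2HSV)
c=r.camera_info("wrist");M=np.array([.4904,-.1342,.065]);u=np.array([.2563,.9666,0])
p=proj(c,[M,M+.026*u,M-.026*u+[0,0,.014],M+[0,0,.018],M+.026*u+[0,0,.018]]);print(p.round(1))
x=int(p[0,0]);
for y in range(int(p[4,1])-10,int(p[2,1])+14,2):print(y,g[y,x-36:x+37:3])
E
```

```text
pred [313.714  186.0131] brass (np.float64(314.42424242424244), np.float64(186.42424242424244)) 33 lateral mm -3.1890228829172553 depth 148.37989746099603
clock 22.8 [ 0.4847 -0.1501  0.1904] 0.06861363603357239 [ 0.4898  0.3827 -0.7437] mouth in tool [ 16.7145   1.4711 125.4269]
[[284.5 184.4]
 [284.6 154.4]
 [284.5 217.5]
 [284.7 188.4]
 [284.9 156.4]]
146 [182 179 177 180 177 177 180 178 177 177 180 178 181 182 182 181 181 182
 180 182 181 182 182 181 181]
148 [182 178 177 177 178 176 177 177 178 176 176 178 181 182 181 181 183 182
 181 181 182 182 181 182 182]
150 [182 177 177 178 176 176 177 177 177 177 176 176 175 182 182 181 182 180
 184 181 183 182 182 182 182]
152 [179 177 177 177 178 176 167 152 150 145 125 124 124 148 151 151 158 180
 182 182 182 181 182 181 180]
154 [181 175 176 177 176  96   7  15  70  83  76  78  77  80  71  39   8  14
 176 182 181 182 181 181 180]
156 [181 177 177 177 169  13  18  20  19  17  15  22  14  24  20  23  16  18
  80 181 182 180 181 181 181]
158 [181 177 175 177 146  56  93  23  36  25  40  37  62  41  47  24  95  19
  85 181 181 183 181 181
[... 2957 characters left out ...]
42  63  76  77  73]
216 [ 56  53  55  36  34  37  33  26  39  82  94 103 104 109  94  81  32  36
  41  45  47  65  60  89  57]
218 [59 58 56 36 41 42 39 36 28 29 28 34 31 32 29 36 39 47 60 63 44 63 63 79
 46]
220 [54 54 56 36 40 49 54 51 53 49 51 49 46 48 48 51 51 74 70 56 40 61 61 62
 69]
222 [61 55 52 41 41 48 53 51 53 58 58 61 59 56 58 56 51 49 57 41 42 65 66 61
 66]
224 [58 59 55 35 44 48 52 54 51 61 59 62 61 58 57 56 50 55 47 41 45 62 65 65
 63]
226 [58 60 57 35 41 45 52 53 53 56 58 62 59 60 58 54 52 51 44 43 44 63 63 64
 71]
228 [60 61 54 36 44 46 56 57 56 57 53 54 55 60 58 55 51 51 48 45 41 61 57 59
 82]
230 [57 60 55 36 42 44 51 52 53 62 51 70 74 50 57 58 56 52 47 40 48 60 63 59
 79]
```

```bash
python3 - <<'E'
from h import *
w=cv2.imread("pics/w_g.png").mean(2).astype(int)
np.set_printoptions(linewidth=260)
for y in range(181,192):print(y,w[y,258:312:2])
c=r.camera_info("wrist");M=np.array([.4904,-.1342,.065]);u=np.array([.2563,.9666,0]);v=np.array([.9666,-.2563,0])
for s in(-5,0,3):print(s,proj(c,[M+u*s/1e3+[0,0,.0175],M+u*s/1e3+v*.0175,M+u*s/1e3+[0,0,.007]]).round(1).tolist())
E
```

```text
181 [176 178  96  36 125  26  47  79  29  34  99  36  39 134  37  29 100  52  21 126  24 131 119 180 184 182 182]
182 [176 177 111  34 122  26  50  80  27  34  98  36  38 129  37  23 101  56  23 127  26 107 124 182 181 183 182]
183 [179 176 156  38  95  23  47  69  27  40  94  35  35 126  31  24  99  54  17 103  18  56 155 180 182 181 178]
184 [148 148 149  50  21  14  39  47  27  27  78  34  31 105  32  26  77  44  26  35  13  54 145 156 157 160 155]
185 [62 64 64 50 58 31 21 25 25 21 40 28 27 44 23 28 14 23 23 23 57 80 64 89 92 88 86]
186 [62 56 57 61 85 80 72 55 41 25 27 13 19 17 23 30 25 45 66 72 95 94 58 59 58 59 55]
187 [ 78  74  77  75  93 110 109 106 105  96  89  86  84  86  86  87  97  99 111 113 106  91  81  76  80  76  76]
188 [ 85  81  82  83  84 103 119 129 134 134 130 130 129 128 131 132 132 129 128 119 102  85  87  87  90  88  89]
189 [ 85  89  87  86  76  99 117 132 136 139 141 140 140 140 142 143 137 131 124 109  93  91  95  93  97  95  94]
190 [ 87  88  87  88  87  98 113 129 137 137 138 137 139 139 138 139 133 126 120 108  91  92  96  97  95  95  94]
191 [ 87  88  89  88  87  99 115 130 132 137 139 138 139 139 140 138 132 124 122 109  86  95  95  95  98  94  97]
-5 [[284.7, 194.3], [304.4, 190.1], [284.6, 191.7]]
0 [[284.7, 188.3], [304.5, 184.4], [284.6, 185.9]]
3 [[284.7, 184.7], [304.6, 181.1], [284.6, 182.4]]
```

The knob's rim runs straight into the flare with no shank or bench showing between them, where a 3 mm gap would span about 4 rows. It's seated, so I'm handing in.

```bash
python3 -c "
from bench import r
print(r.hand_in())"
```

```text
the job is handed in; nothing more can be done
None
```

The drawbar was let go about 89 mm deep in the green headstock's bore, taken again by its knob, pushed home against the spindle mouth and released; the job was handed in at about 23 s on the robot's clock, and no verdict was returned.

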